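# Line up the reagent jars by height at the barcode reader

## Task

Line up the four amber jars in order of height on the tray's row of round pads, one jar centred on each pad: the tallest on the pad nearest the black barcode reader, and each next one shorter. Keep the jars upright all the time and set each one down without dropping it.

Things in the scene. Friction and masses are not known exactly. Their poses are not given: they have to be found in the camera images.
- jar_1: the tallest of four loose amber reagent jars with black screw caps and paper labels, standing upright on the table: 115 mm high, 54 mm diameter over its whole height but for a narrower neck 16 to 22 mm below the top (the cap is the top 16 mm), about 220 g give or take 30 percent. Origin: centre of its underside; z up its axis.
- jar_2: the second tallest of four loose amber reagent jars with black screw caps and paper labels, standing upright on the table: 90 mm high, 48 mm diameter over its whole height but for a narrower neck 16 to 22 mm below the top (the cap is the top 16 mm), about 150 g give or take 30 percent. Origin: centre of its underside; z up its axis.
- jar_3: the second shortest of four loose amber reagent jars with black screw caps and paper labels, standing upright on the table: 70 mm high, 42 mm diameter over its whole height but for a narrower neck 16 to 22 mm below the top (the cap is the top 16 mm), about 90 g give or take 30 percent. Origin: centre of its underside; z up its axis.
- jar_4: the shortest of four loose amber reagent jars with black screw caps and paper labels, standing upright on the table: 50 mm high, 36 mm diameter over its whole height but for a narrower neck 16 to 22 mm below the top (the cap is the top 16 mm), about 50 g give or take 30 percent. Origin: centre of its underside; z up its axis.
- pad_1: fixed round grey rubber pad, 68 mm diameter, 3 mm thick; number 1 along the straight row of four, 85 mm apart, on a 6 mm thick aluminium tray (100 x 350 mm, an 8 mm high lip along its far edge). Origin: centre of its underside; its top is 9 mm above the table. x points across the row away from the robot, y along the row from pad 4 towards pad 1.
- pad_2: fixed round grey rubber pad, 68 mm diameter, 3 mm thick; number 2 along the straight row of four, 85 mm apart, on a 6 mm thick aluminium tray (100 x 350 mm, an 8 mm high lip along its far edge). Origin: centre of its underside; its top is 9 mm above the table. x points across the row away from the robot, y along the row from pad 4 towards pad 1.
- pad_3: fixed round grey rubber pad, 68 mm diameter, 3 mm thick; number 3 along the straight row of four, 85 mm apart, on a 6 mm thick aluminium tray (100 x 350 mm, an 8 mm high lip along its far edge). Origin: centre of its underside; its top is 9 mm above the table. x points across the row away from the robot, y along the row from pad 4 towards pad 1.
- pad_4: fixed round grey rubber pad, 68 mm diameter, 3 mm thick; number 4 along the straight row of four, 85 mm apart, on a 6 mm thick aluminium tray (100 x 350 mm, an 8 mm high lip along its far edge). Origin: centre of its underside; its top is 9 mm above the table. x points across the row away from the robot, y along the row from pad 4 towards pad 1.
- reader: black barcode reader on a short stand, 56 x 50 mm, 75 mm high, fixed just beyond one end of the row (pad 1's or pad 4's), 87 mm from the centre of the end pad; beyond the other end stands a white slide box with a brown lid, 32 mm high. Origin: centre of its underside.
Mind the look-alikes: they are no part of the job. Leave any pink or turquoise look-alike of the jar_4 alone.

How it is judged:
By the outcome, as a careful person would: the job done as asked, in the order asked, and still so for the second after the job is handed in, with the robot touching nothing.
It also fails if it takes over 109 s, if anything falls off the work surface, if the arm or the gripper's body presses on something with over 40 N, if the wrist force passes 120 N, or if a joint passes its speed limit or range.

## Robot

A 7-joint arm with a two-finger parallel gripper is mounted at the origin on the work surface. World frame = base frame: x ahead of the robot, y to its left, z up, the work surface at z = 0. Lengths are in mm, angles in rad, forces in N, time in s.
With the tool pointing down it reaches from about 425 to 925 mm from the base axis. Payload 6.8 kg.
Tool frame: the origin (TCP) lies between the finger pads; the fingertips stand 25 mm ahead of it and the grasp point (between the pads) lies 6 mm ahead of it (robot.tips_ahead is the y of the fingertips in the tool frame, in mm); y points along the fingers, z is the direction in which the jaws open and shut, and the axes are right-handed (so a half turn about y gives the same grasp; the last joint's range is limited). The gripper opens to 88 mm and grips with 3 to 60 N. Pads are 20 mm wide; open, the fingers measure 115 mm over their backs; the gripper's body (75 mm by 178 mm) begins 61 mm behind the grasp point.
Start: joints at [1.137, 0.477, 0.022, 1.555, -0.011, 1.109, -0.083], TCP at [216.054, -639.506, 247.664] pointing down, gripper open.
Joint ranges: [-2.96, 2.96], [-0.34, 2.1], [-1.41, 1.46], [0.24, 2.44], [-1.37, 4.51], [0.17, 1.92], [-2.96, 2.96]. Speed limits (rad/s): [2.39, 2.39, 3.14, 3.14, 3.14, 3.14, 3.14].

## Interface

Orientations are given as a rotation vector (axis times angle).
In Python, from rig import robot, vision gives the robot as it stands.
- The arm moves only by the tool servo_tool, never from a script. Its argument "increments" is a list of rows, each a list of 7 numbers: the shift along the tool's x, y, z in mm, then the turn, a rotation vector about the tool's x, y, z in degrees, then the finger opening in mm, from 0 to 87.8. A call has exactly 8 rows; each row shifts and turns the commanded pose from where the row before left it, along the tool's axes as they then stand; what a row does not reach is not made up. A row lasts 1/12 s, in which the tool goes at most 41.7 mm and 7.16 degrees, less where a joint would pass 70% of its speed; a pose out of reach is approached as far as the arm can. A call with a gripper value outside its range is refused whole. The fingers move at their own pace and stop on an object; the grip force is fixed at half the most. Time passes only in rows, so rows that do not move let the fingers close, or fill a call up. It gives the time, the measured TCP pose, the force and the opening at its end, in the units of the state.
- robot.read_state(): the state, without advancing time (a new reading comes with each control period).
- vision.grab_frame(name): name is "scene" or "top" or "wrist"; returns a dict with "pixels" (420x560x3 uint8, blue, green, red), "intrinsics" (3x3 intrinsics, pixels), "k1" (the pictures are not rectified: a ray, as slopes to the right and down, at radius r is drawn at 1 + k1 r^2 times it, then the intrinsics apply), "T" (4x4, takes a point from camera to world coordinates); the wrist camera has in their place "mount" (4x4, takes a point from camera to tool coordinates, whose origin is the TCP and whose axes are the tool frame's). Camera axes: x right, y down, z forward; pixel columns grow to the right and rows downward; lengths in mm; the calibration is good to about 2 mm. A picture is of the moment at which its call begins: read the wrist's pose just before it. There is no depth.
- robot.job_done(): hands the job in, once; it reports no verdict.
The state is a dict: "t": time; "qpos": joint angles; "qd": joint speeds; "joint_torque": joint torques, N m; "tcp_pos": TCP position; "ee_rot": TCP orientation; "force": force on the tool from outside, world axes, zero at the start; "ft_torque": the same for the moment, N m; "width": opening from 0.0 (shut) to 1.0 (fully open).
Only numpy, scipy, OpenCV 4.12 (cv2) and the standard library are available. Lean on these libraries where they do the work, as an engineer would, in place of code of your own. Each camera call takes 0.05 s, during which the arm holds its last target. There are 200 camera calls.

## Working session

There is one attempt and no reset: what is moved stays moved. The work goes in short steps, Python scripts to look and compute and a tool call to move; the robot and the scene stay as the last step left them, time stands still between calls to the robot, and variables do not carry over. Pictures are saved under pics/ and viewed, about 12 in all and at most 16, crops included, and the job is handed in when it is done.

Besides the shell and the picture viewer there is one more tool, called after "Call:" by a JSON object that holds its "fn" and its "kwargs". servo_tool: Moves the arm, as the interface text tells. Its arguments: {"type":"object","properties":{"increments":{"type":"array"}},"required":["increments"]}

```bash
mkdir -p pics; ls
python3 - <<'E'
from rig import robot, vision
import cv2
s=robot.read_state(); print(s['t'],s['tcp_pos'],s['ee_rot'],s['width'])
from scipy.spatial.transform import Rotation as R
print(R.from_rotvec(s['ee_rot']).as_matrix().round(3))
for n in("scene","top"):
    f=vision.grab_frame(n); cv2.imwrite(f"pics/{n}0.png",f["pixels"]); print(n,f["intrinsics"],f["k1"],f["T"])
print(robot.read_state()['t'], robot.tips_ahead)
E
```

```text
pics
0.0 [ 215.8510059  -638.99275589  246.69805398] [-0.33659672  2.04708949 -2.04352361] 0.9961167019426204
[[-0.947 -0.001  0.32 ]
 [-0.32   0.002 -0.947]
 [ 0.    -1.    -0.002]]
scene [[436.79022761   0.         281.95781887]
 [  0.         436.79022761 203.73249508]
 [  0.           0.           1.        ]] -0.0759067911872117 [[ 7.00864943e-01  3.60588369e-01 -6.15438348e-01  1.14000489e+03]
 [ 7.12994929e-01 -3.79139268e-01  5.89823403e-01 -6.17854054e+02]
 [-2.06533858e-02 -8.52190967e-01 -5.22823100e-01  5.61981673e+02]
 [ 0.00000000e+00  0.00000000e+00  0.00000000e+00  1.00000000e+00]]
top [[401.74869262   0.         282.27719834]
 [  0.         401.74869262 215.07537049]
 [  0.           0.           1.        ]] -0.059298607642123746 [[ 1.23060672e-02 -9.97782869e-01  6.54057119e-02  4.65054927e+02]
 [-9.99922726e-01 -1.21644772e-02  2.56260964e-03 -4.55605422e+01]
 [-1.76130171e-03 -6.54321934e-02 -9.97855463e-01  8.83628731e+02]
 [ 0.00000000e+00  0.00000000e+00  0.00000000e+00  1.00000000e+00]]
0.1 25.0
```

View pics/scene0.png

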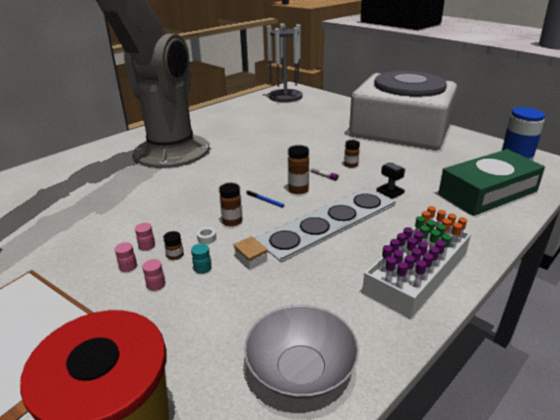

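View pics/top0.png

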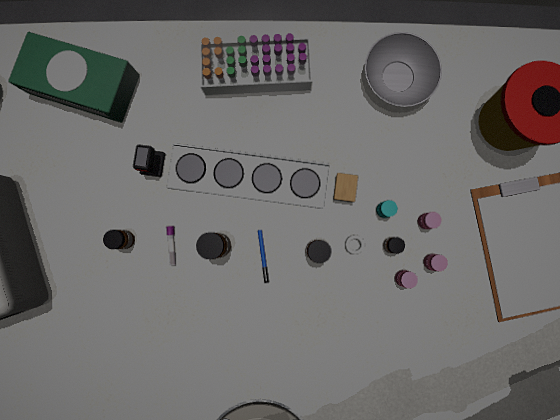

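The reader is beside the pad at top-view pixel (191,168), on the +y side. In the top view the amber jars stand at (118,240), (212,246), (319,251) and (396,245). The pads are at (191,168), (229,173), (267,178) and (305,183). The look-alikes are near (388,209), (430,220), (436,262) and (406,279). Next I'll enlarge crops.

Run:
```python
import cv2
t=cv2.imread("pics/top0.png"); s=cv2.imread("pics/scene0.png")
def crop(im,x0,y0,x1,y1,k,fn):
    c=cv2.resize(im[y0:y1,x0:x1],None,fx=k,fy=k,interpolation=cv2.INTER_CUBIC)
    c=cv2.convertScaleAbs(c,alpha=1.5,beta=20)
    for x in range(x0,x1,20):
        cv2.line(c,((x-x0)*k,0),((x-x0)*k,6),(0,255,255),1); cv2.putText(c,str(x),((x-x0)*k+2,12),0,.35,(0,0,255),1)
    for y in range(y0,y1,20):
        cv2.line(c,(0,(y-y0)*k),(6,(y-y0)*k),(0,255,255),1); cv2.putText(c,str(y),(2,(y-y0)*k+10),0,.35,(0,0,255),1)
    cv2.imwrite(fn,c)
crop(t,100,140,360,280,3,"pics/tc.png")
crop(s,160,130,420,270,3,"pics/sc.png")
```

```text
(no output)
```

View pics/tc.png

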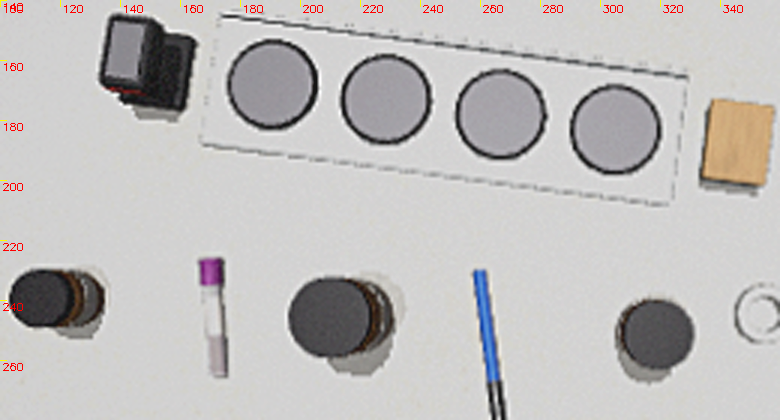

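View pics/sc.png

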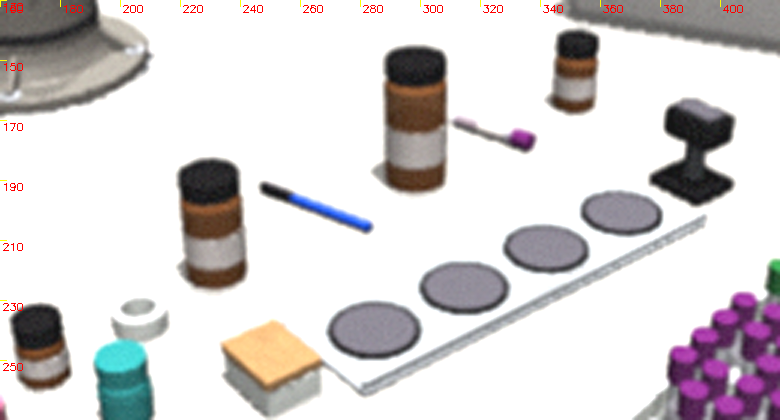

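```bash
cat > h.py <<'E'
import numpy as np, cv2
from scipy.spatial.transform import Rotation as R
from rig import robot, vision
def ray(uv,K,k1,T):
    d=np.array([(uv[0]-K[0,2])/K[0,0],(uv[1]-K[1,2])/K[1,1]]); p=d.copy()
    for _ in range(10): p=d/(1+k1*(p@p))
    v=T[:3,:3]@np.array([p[0],p[1],1]); return T[:3,3],v/np.linalg.norm(v)
def tri(r1,r2):
    A=np.zeros((3,3));b=np.zeros(3)
    for c,v in(r1,r2):
        P=np.eye(3)-np.outer(v,v);A+=P;b+=P@c
    x=np.linalg.solve(A,b); 
    return x,[np.linalg.norm((np.eye(3)-np.outer(v,v))@(x-c)) for c,v in(r1,r2)]
def atz(r,z): c,v=r; return c+v*(z-c[2])/v[2]
def Ttool(s):
    T=np.eye(4);T[:3,:3]=R.from_rotvec(s['ee_rot']).as_matrix();T[:3,3]=s['tcp_pos'];return T
def cam(n):
    s=robot.read_state(); f=vision.grab_frame(n)
    T=f["T"] if "T" in f else Ttool(s)@f["mount"]
    return f["pixels"],(f["intrinsics"],f["k1"],T),s
E
python3 - <<'E'
from h import *
_,ct,_=cam("top");_,cs,_=cam("scene")
H=dict(j1=115,j2=90,j3=70,j4=50,p1=9,p2=9,p3=9,p4=9)
t=dict(j1=(210.7,245.7),j2=(318.8,251.5),j3=(114,239.3),j4=(396,245),p1=(190.7,168),p2=(228.7,173),p3=(267,178),p4=(305.3,183))
s=dict(j1=(298.7,150),j2=(229.7,188),j3=(352.5,143.3),j4=(172.5,236),p1=(367.3,200.7),p2=(342,212.7),p3=(314.7,225.7),p4=(285,239.7))
for k in t:
    a=ray(t[k],*ct);b=ray(s[k],*cs);x,e=tri(a,b)
    print(k,x.round(1),np.round(e,1),"top@z",atz(a,H[k])[:2].round(1),"scene@z",atz(b,H[k])[:2].round(1))
f=vision.grab_frame("wrist");print(f["mount"].round(3),f["intrinsics"].round(1),f["k1"]);cv2.imwrite("pics/w0.png",f["pixels"])
E
```

```text
j1 [456.7  95.2 110.9] [2.5 2.5] top@z [455.1  92.6] scene@z [464.2  91. ]
j2 [ 446.9 -115.5   86.3] [1.4 1.4] top@z [ 446.1 -116.3] scene@z [ 453.3 -118.4]
j3 [466.1 304.1  64.5] [2.2 2.2] top@z [464.5 300.1] scene@z [474.2 296.5]
j4 [ 461.  -280.2   47.4] [1.3 1.3] top@z [ 460.2 -280.6] scene@z [ 465.6 -281.1]
p1 [626.  162.2   5.7] [1.7 1.7] top@z [624.1 160.2] scene@z [629.8 159.4]
p2 [615.4  77.3   5.7] [1.5 1.5] top@z [613.8  75.7] scene@z [619.2  74.6]
p3 [605.2  -7.4   6. ] [1.6 1.6] top@z [603.6  -8.8] scene@z [609.   -9.3]
p4 [595.1 -91.7   6.7] [1.8 1.8] top@z [593.5 -93. ] scene@z [598.5 -92.5]
[[ 0.00000e+00  9.65000e-01  2.62000e-01 -7.03670e+01]
 [ 1.00000e-03 -2.62000e-01  9.65000e-01 -1.35891e+02]
 [ 1.00000e+00 -0.00000e+00 -1.00000e-03 -1.27600e+00]
 [ 0.00000e+00  0.00000e+00  0.00000e+00  1.00000e+00]] [[340.5   0.  281.9]
 [  0.  340.5 211.4]
 [  0.    0.    1. ]] -0.028804125410023675
```

Jar heights (110.9, 86.3, 64.5 and 47.4 mm) and pad tops (about 6 mm) all come out 3–6 mm below nominal, and consistently so. I'll refine with the wrist camera. The jaws will work across the row, so I turn the tool first.

Call:
{"fn": "servo_tool", "kwargs": {"increments": [[0,0,0,0,-7.1,0,60],[0,0,0,0,-7.1,0,60],[0,0,0,0,-7.1,0,60],[0,0,0,0,-7.1,0,60],[0,0,0,0,-7.1,0,60],[0,0,0,0,-7.1,0,60],[0,0,0,0,-7.1,0,60],[0,0,0,0,-7.1,0,60]]}}

```text
t: 0.92
tcp_pos: [216.0, -639.4, 247.5]
ee_rot: [-1.082, 1.389, -1.389]
force: [-0.6, 0.2, -0.8]
width: 0.683
```

Call:
{"fn": "servo_tool", "kwargs": {"increments": [[0,0,0,0,-3.7,0,60],[0,0,0,0,-3.7,0,60],[-30,0,15,0,0,0,60],[-34,0,18,0,0,0,60],[-34,0,18,0,0,0,60],[-34,0,18,0,0,0,60],[-34,0,18,0,0,0,60],[-34,0,18,0,0,0,60]]}}

```text
t: 1.58
tcp_pos: [345.7, -452.5, 247.7]
ee_rot: [-1.148, 1.3, -1.301]
force: [1.0, -0.4, 0.5]
width: 0.688
```

Call:
{"fn": "servo_tool", "kwargs": {"increments": [[-34,4,18,0,0,0,60],[-34,4,18,0,0,0,60],[-34,4,18,0,0,0,60],[-34,4,18,0,0,0,60],[-34,4,18,0,0,0,60],[-16,4,5,0,0,0,60],[0,0,0,0,0,0,60],[0,0,0,0,0,0,60]]}}

```text
t: 2.25
tcp_pos: [462.7, -280.5, 223.5]
ee_rot: [-1.149, 1.299, -1.298]
force: [-0.6, -0.9, -0.0]
width: 0.684
```

```bash
cat >> h.py <<'E'
def wshot(fn,marks={}):
    px,c,s=cam("wrist"); K,k1,T=c; Ti=np.linalg.inv(T)
    print(np.round(s['tcp_pos'],1), Ttool(s)[:3,:3].round(3).tolist())
    np.savez(fn+".npz",K=K,k1=k1,T=T)
    for n,P in marks.items():
        p=Ti[:3,:3]@np.array(P)+Ti[:3,3]; q=p[:2]/p[2]; q=q*(1+k1*(q@q)); print(n,(q*K[0,0]+K[:2,2]).round(1))
    cv2.imwrite(fn+".png",px)
def ld(fn): d=np.load(fn+".npz"); return d["K"],float(d["k1"]),d["T"]
E
python3 -c "
from h import *
wshot('pics/w1',dict(j4=(460.5,-280.5,50)))"
```

```text
[ 462.7 -280.5  223.5] [[-0.122, -0.0, 0.993], [-0.993, 0.0, -0.122], [-0.0, -1.0, -0.0]]
j4 [281.5 199.7]
```

View pics/w1.png

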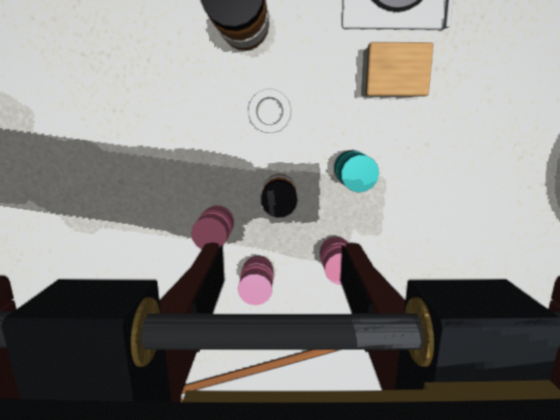

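The jar_4 cap is at about (279,197) in the wrist view, within 3 mm of the prediction. The nearest pink look-alike, at (211,230), clears the fingers by about 8 mm. I descend, grip and lift.

Call:
{"fn": "servo_tool", "kwargs": {"increments": [[-2.3,30,-4.4,0,0,0,56],[0,34,0,0,0,0,56],[0,34,0,0,0,0,56],[0,32,0,0,0,0,56],[0,26,0,0,0,0,56],[0,18,0,0,0,0,56],[0,11,0,0,0,0,56],[0,5.5,0,0,0,0,56]]}}

```text
t: 2.97
tcp_pos: [457.0, -279.9, 31.8]
ee_rot: [-1.148, 1.304, -1.301]
force: [1.1, -0.0, 0.3]
width: 0.638
```

Call:
{"fn": "servo_tool", "kwargs": {"increments": [[0,0,0,0,0,0,30],[0,0,0,0,0,0,20],[0,0,0,0,0,0,20],[0,0,0,0,0,0,20],[0,0,0,0,0,0,20],[0,0,0,0,0,0,20],[0,0,0,0,0,0,20],[0,0,0,0,0,0,20]]}}

```text
t: 3.63
tcp_pos: [459.2, -279.2, 34.4]
ee_rot: [-1.147, 1.298, -1.302]
force: [-0.1, -1.0, 6.6]
width: 0.401
```

Call:
{"fn": "servo_tool", "kwargs": {"increments": [[0,-6,0,0,0,0,20],[0,-14,0,0,0,0,20],[0,-22,0,0,0,0,20],[0,-30,0,0,0,0,20],[0,-30,0,0,0,0,20],[0,-30,0,0,0,0,20],[0,-24,0,0,0,0,20],[0,-12,0,0,0,0,20]]}}

```text
t: 4.3
tcp_pos: [459.5, -278.8, 204.7]
ee_rot: [-1.146, 1.296, -1.304]
force: [1.0, -0.4, -1.0]
width: 0.401
```

Call:
{"fn": "servo_tool", "kwargs": {"increments": [[-10,0,7,0,0,0,20],[-20,0,15,0,0,0,20],[-26,0,19,0,0,0,20],[-28,0,21,0,0,0,20],[-28,0,21,0,0,0,20],[-22,0,16,0,0,0,20],[-12,0,8,0,0,0,20],[-6,0,4,0,0,0,20]]}}

```text
t: 4.97
tcp_pos: [588.1, -138.0, 199.4]
ee_rot: [-1.15, 1.3, -1.295]
force: [-0.8, -0.8, -0.4]
width: 0.399
```

```bash
python3 -c "
from h import *
s=robot.read_state();print(s['width']*88,s['force'])
wshot('pics/w2',dict(p4=(594.5,-92.5,9),p3=(604.5,-8.5,9)))"
```

```text
35.134328558268514 [-0.75960466 -0.78279812 -0.44525878]
[ 588.1 -138.   199.4] [[-0.12, -0.002, 0.993], [-0.993, 0.002, -0.12], [-0.002, -1.0, -0.002]]
p4 [285.1 148.3]
p3 [285.1  52. ]
```

View pics/w2.png

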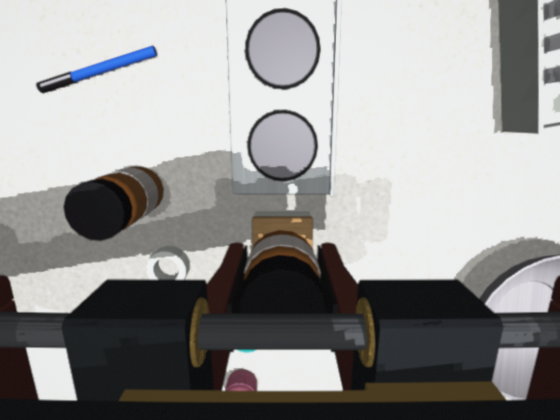

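```bash
cat >> h.py <<'E'
def avg(n=8):
    P=[]
    for _ in range(n):
        s=robot.read_state(); P.append(np.r_[s['tcp_pos'],s['ee_rot']]); vision.grab_frame("wrist")
    P=np.array(P); print("avg",P.mean(0).round(3),"sd",P.std(0).round(3)); return P.mean(0)
E
python3 - <<'E'
from h import *
p=avg(); s=dict(tcp_pos=p[:3],ee_rot=p[3:])
f=vision.grab_frame("wrist"); c=(f["intrinsics"],f["k1"],Ttool(s)@f["mount"])
cv2.imwrite("pics/w2b.png",f["pixels"])
g=cv2.cvtColor(f["pixels"],6)
for uv in((282.5,145.5),(283,48)): print(atz(ray(uv,*c),9).round(1))
print(robot.read_state()['t'])
E
```

```text
avg [ 586.623 -142.236  200.491   -1.149    1.302   -1.301] sd [6.210e-01 1.702e+00 4.960e-01 1.000e-03 1.000e-03 2.000e-03]
[591.3 -94.3   9. ]
[602.4  -9.6   9. ]
5.4667
```

Call:
{"fn": "servo_tool", "kwargs": {"increments": [[-10,0,-1.1,0,0,0,20],[-20,10,0,0,0,0,20],[-18.2,24,0,0,0,0,20],[0,30,0,0,0,0,20],[0,30,0,0,0,0,20],[0,24,0,0,0,0,20],[0,16,0,0,0,0,20],[0,10,0,0,0,0,20]]}}

```text
t: 6.13
tcp_pos: [591.0, -92.6, 55.1]
ee_rot: [-1.15, 1.302, -1.298]
force: [0.2, 0.4, -0.4]
width: 0.399
```

Call:
{"fn": "servo_tool", "kwargs": {"increments": [[0,6,0,0,0,0,20],[0,4,0,0,0,0,20],[0,2,0,0,0,0,20],[0,1,0,0,0,0,20],[0,0.5,0,0,0,0,20],[0,0.5,0,0,0,0,20],[0,0,0,0,0,0,20],[0,0,0,0,0,0,20]]}}

```text
t: 6.8
tcp_pos: [592.6, -93.6, 43.6]
ee_rot: [-1.147, 1.3, -1.301]
force: [1.0, 0.1, -1.4]
width: 0.403
```

Call:
{"fn": "servo_tool", "kwargs": {"increments": [[0,0.3,0,0,0,0,20],[0,0.3,0,0,0,0,20],[0,0.4,0,0,0,0,20],[0,0,0,0,0,0,20],[0,0,0,0,0,0,20],[0,0,0,0,0,0,20],[0,0,0,0,0,0,20],[0,0,0,0,0,0,20]]}}

```text
t: 7.47
tcp_pos: [592.5, -93.6, 43.4]
ee_rot: [-1.148, 1.3, -1.301]
force: [-3.5, 0.3, 9.8]
width: 0.402
```

```bash
python3 -c "
from h import *
for _ in range(5): print(np.round(robot.read_state()['force'],1)); vision.grab_frame('wrist')
print(robot.read_state()['tcp_pos'])
px,_,_=cam('scene'); cv2.imwrite('pics/s1.png',cv2.resize(px[180:300,200:400],None,fx=4,fy=4,interpolation=2))"
```

```text
[-3.5  0.3  9.8]
[-3.5  0.3 11.3]
[-3.7  0.3 10.7]
[-2.7  0.5  9.6]
[-3.9  0.3 10.7]
[592.51361984 -93.56213322  43.3709689 ]
```

View pics/s1.png

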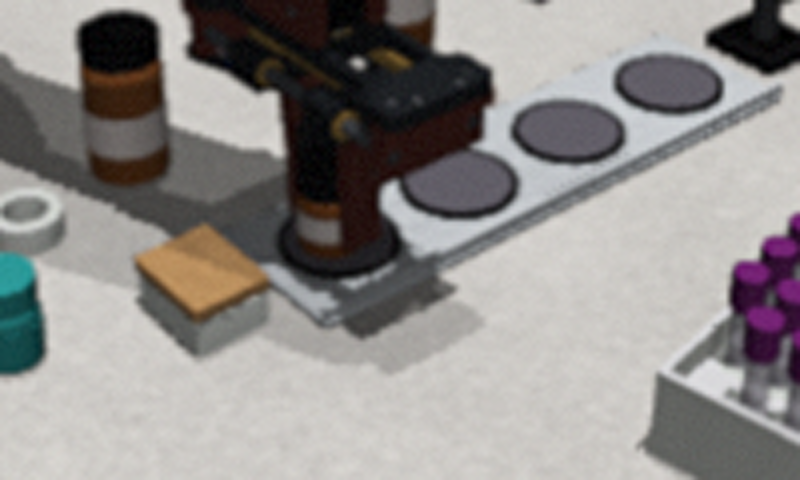

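jar_4 is seated on the end pad, with a 10 N contact force and the base inside the pad circle. I release it and go to jar_3.

Call:
{"fn": "servo_tool", "kwargs": {"increments": [[0,-0.4,0,0,0,0,38],[0,0,0,0,0,0,42],[0,0,0,0,0,0,48],[0,0,0,0,0,0,54],[0,0,0,0,0,0,54],[0,0,0,0,0,0,54],[0,-4.6,0,0,0,0,54],[0,-15,0,0,0,0,54]]}}

```text
t: 8.43
tcp_pos: [590.7, -93.4, 60.7]
ee_rot: [-1.151, 1.303, -1.298]
force: [-0.1, -0.8, 0.2]
width: 0.617
```

Call:
{"fn": "servo_tool", "kwargs": {"increments": [[0,-25,0,0,0,0,54],[0,-30,0,0,0,0,54],[0,-30,0,0,0,0,60],[-15,-30,-7.3,0,0,0,65],[-30,-25,-15,0,0,0,65],[-30,0,-15,0,0,0,65],[-30,0,-15,0,0,0,65],[-30,0,-15,0,0,0,65]]}}

```text
t: 9.1
tcp_pos: [541.9, 49.9, 203.2]
ee_rot: [-1.146, 1.299, -1.302]
force: [-0.2, 0.4, 0.0]
width: 0.74
```

Call:
{"fn": "servo_tool", "kwargs": {"increments": [[-33,0,-15,0,0,0,65],[-35,0,-16,0,0,0,65],[-35,0,-16,0,0,0,65],[-35,0,-16,0,0,0,65],[-35,0,-16,0,0,0,65],[-35,0,-16,0,0,0,65],[-32.3,0,-15,0,0,0,65],[0,0,0,0,0,0,65]]}}

```text
t: 9.77
tcp_pos: [459.0, 309.1, 203.2]
ee_rot: [-1.15, 1.296, -1.288]
force: [0.3, 0.3, 0.1]
width: 0.739
```

```bash
python3 -c "
from h import *
p=avg(6)
wshot('pics/w3',dict(j3=(463,301,70)))"
```

```text
avg [461.984 302.668 202.398  -1.149   1.298  -1.297] sd [1.680e+00 3.571e+00 4.670e-01 1.000e-03 2.000e-03 5.000e-03]
[463.8 298.9 201.9] [[-0.127, 0.0, 0.992], [-0.992, -0.001, -0.127], [0.001, -1.0, 0.0]]
j3 [282.6 208.5]
```

View pics/w3.png

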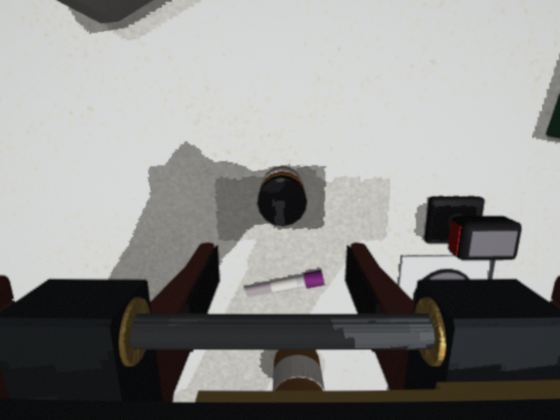

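```bash
python3 -c "
from h import *
for i in range(5):
    s=robot.read_state();print(s['t'],np.round(s['tcp_pos'],1),np.round(s['qpos'],4),np.round(s['qd'],2))
    vision.grab_frame('top')
wshot('pics/w4',dict(j3=(463,301,70)))
a=cv2.imread('pics/w3.png');b=cv2.imread('pics/w4.png')
for im in(a,b):
    g=im[140:250,220:340].max(2);m=(g<45).astype('uint8');n,l,st,ce=cv2.connectedComponentsWithStats(m)
    i=1+st[1:,4].argmax();print(st[i],ce[i]+[220,140])
"
```

```text
10.1167 [463.8 299.1 202. ] [-0.2073  0.3886 -0.5973  1.8668  0.263   0.9653 -1.0486] [-0.    0.   -0.01 -0.   -0.    0.   -0.  ]
10.1667 [463.8 299.3 202. ] [-0.2074  0.3886 -0.5976  1.8667  0.263   0.9653 -1.0486] [-0.    0.   -0.01 -0.    0.    0.   -0.  ]
10.2167 [463.6 299.5 202. ] [-0.2076  0.3887 -0.5978  1.8667  0.2629  0.9653 -1.0487] [-0.01  0.   -0.01 -0.   -0.   -0.   -0.  ]
10.2667 [463.5 299.8 202.1] [-0.2079  0.3887 -0.5981  1.8666  0.2629  0.9653 -1.0488] [-0.01  0.   -0.01 -0.   -0.    0.    0.  ]
10.3167 [463.4 300.1 202.1] [-0.2082  0.3888 -0.5983  1.8665  0.263   0.9652 -1.0488] [-0.  0. -0. -0. -0. -0. -0.]
[463.3 300.3 202.1] [[-0.125, 0.0, 0.992], [-0.992, -0.0, -0.125], [0.0, -1.0, 0.0]]
j3 [283.5 210.1]
[  38   35   49   51 1897] [281.72166579 200.26779125]
[  39   37   48   50 1907] [282.56213949 201.55899318]
```

Call:
{"fn": "servo_tool", "kwargs": {"increments": [[-5,8,0,0,0,0,65],[0,14,0,0,0,0,65],[0,16,0,0,0,0,65],[0,14,0,0,0,0,65],[0,8,0,0,0,0,65],[0,0,0,0,0,0,65],[0,0,0,0,0,0,65],[0,0,0,0,0,0,65]]}}

```text
t: 11.08
tcp_pos: [463.9, 306.3, 142.6]
ee_rot: [-1.147, 1.3, -1.3]
force: [0.2, 0.7, 0.1]
width: 0.743
```

```bash
python3 -c "
from h import *
avg(3)
wshot('pics/w5',dict(j3=(463,306,70)))
c=cv2.imread('pics/w5.png')[100:340,180:380]; cv2.imwrite('pics/w5c.png',cv2.resize(cv2.convertScaleAbs(c,alpha=2.5,beta=20),None,fx=2.5,fy=2.5))"
```

```text
avg [464.011 306.265 142.794  -1.146   1.3    -1.3  ] sd [0.055 0.014 0.113 0.    0.    0.   ]
[464.1 306.1 142.9] [[-0.124, 0.001, 0.992], [-0.992, 0.001, -0.124], [-0.001, -1.0, 0.001]]
j3 [282.7 235.2]
```

View pics/w5c.png

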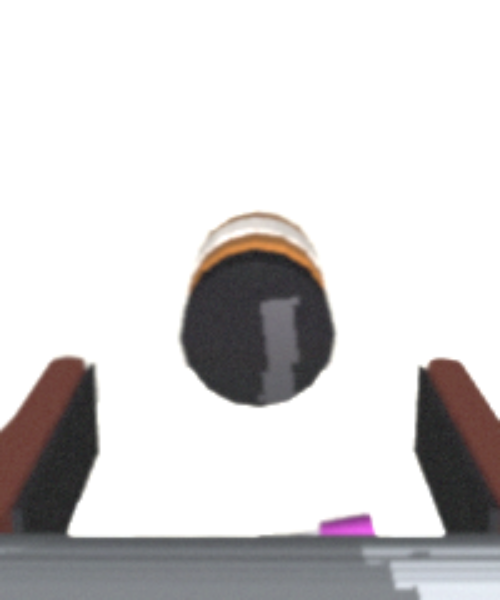

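Call:
{"fn": "servo_tool", "kwargs": {"increments": [[-1.7,10,0,0,0,0,65],[0,18,0,0,0,0,65],[0,22,0,0,0,0,65],[0,20,0,0,0,0,65],[0,14,0,0,0,0,65],[0,8,0,0,0,0,65],[0,4.2,0,0,0,0,65],[0,0,0,0,0,0,65]]}}

```text
t: 11.95
tcp_pos: [463.5, 307.3, 45.1]
ee_rot: [-1.149, 1.301, -1.3]
force: [-1.0, 1.4, 1.2]
width: 0.74
```

Call:
{"fn": "servo_tool", "kwargs": {"increments": [[0,0,0,0,0,0,40],[0,0,0,0,0,0,30],[0,0,0,0,0,0,26],[0,0,0,0,0,0,26],[0,0,0,0,0,0,26],[0,0,0,0,0,0,26],[0,0,0,0,0,0,26],[0,0,0,0,0,0,26]]}}

```text
t: 12.62
tcp_pos: [464.3, 307.7, 46.5]
ee_rot: [-1.147, 1.3, -1.301]
force: [-0.7, -1.8, 6.3]
width: 0.473
```

```bash
cat >> h.py <<'E'
def pads(fn,guess,c,z=9,win=45):
    im=cv2.imread(fn); g=im.max(2); out=[]
    for u,v in guess:
        u0,v0=max(0,int(u-win)),max(0,int(v-win)); w=g[v0:v0+2*win,u0:u0+2*win]
        m=(w<70).astype('uint8'); cs,_=cv2.findContours(m,cv2.RETR_EXTERNAL,cv2.CHAIN_APPROX_NONE)
        cs=[k for k in cs if len(k)>60]
        if not cs: print("none",w.min());continue
        k=max(cs,key=len); e=cv2.fitEllipse(k); ce=(e[0][0]+u0,e[0][1]+v0)
        print(np.round(ce,1),np.round(e[1],1),atz(ray(ce,*c),z).round(1))
E
python3 - <<'E'
from h import *
avg(2)
f=vision.grab_frame("wrist")
a=np.load("pics/w2.npz");c2=ld("pics/w2")
pads("pics/w2.png",[(282,145),(283,48)],c2)
T=c2[2].copy();
s=Ttool(dict(tcp_pos=[587.4,-141.5,201.2],ee_rot=[-1.149,1.302,-1.301]))
pads("pics/w2b.png",[(282,145),(283,48)],(c2[0],c2[1],s@f["mount"]))
E
```

```text
avg [464.326 307.722  46.55   -1.146   1.3    -1.301] sd [0.023 0.021 0.025 0.    0.    0.   ]
[282.1 145.3] [67.4 69.3] [592.  -89.3   9. ]
[282.2  48.3] [72.5 78.4] [602.4  -5.2   9. ]
[281.9 139.5] [67.3 69.4] [592.2 -88.    9. ]
[281.5  42.4] [72.5 78.5] [602.4  -4.1   9. ]
```

jar_3 is gripped at about 42 mm. The settled pad measurements are p4 (592.1,-88.6) and p3 (602.4,-4.7). jar_4 is therefore about 4 mm off along the row, and I'll mend that later. I lift and go above p3.

Call:
{"fn": "servo_tool", "kwargs": {"increments": [[0,-6,0,0,0,0,26],[0,-14,0,0,0,0,26],[0,-22,0,0,0,0,26],[0,-28,0,0,0,0,26],[0,-28,0,0,0,0,26],[0,-28,0,0,0,0,26],[0,-22,0,0,0,0,26],[8,-10,4,0,0,0,26]]}}

```text
t: 13.43
tcp_pos: [466.7, 301.6, 207.4]
ee_rot: [-1.144, 1.298, -1.297]
force: [-0.1, -0.4, -1.0]
width: 0.471
```

Call:
{"fn": "servo_tool", "kwargs": {"increments": [[18,0,10,0,0,0,26],[26,0,15,0,0,0,26],[30,0,18,0,0,0,26],[30,0,18,0,0,0,26],[30,0,18,0,0,0,26],[30,0,18,0,0,0,26],[30,0,18,0,0,0,26],[26,0,16,0,0,0,26]]}}

```text
t: 14.1
tcp_pos: [569.7, 61.8, 203.9]
ee_rot: [-1.148, 1.301, -1.301]
force: [1.0, -0.6, -0.4]
width: 0.471
```

Call:
{"fn": "servo_tool", "kwargs": {"increments": [[22,0,14,0,0,0,26],[18,0,11,0,0,0,26],[12,0,8,0,0,0,26],[8,0,5,0,0,0,26],[4.7,0,3.4,0,0,0,26],[0,0,0,0,0,0,26],[0,0,0,0,0,0,26],[0,0,0,0,0,0,26]]}}

```text
t: 14.77
tcp_pos: [602.1, -3.2, 204.0]
ee_rot: [-1.149, 1.299, -1.298]
force: [0.7, -0.7, -1.6]
width: 0.472
```

```bash
python3 -c "
from h import *
avg(4)
wshot('pics/w6',dict(p1=(623,164,9),p2=(612.8,79.5,9),p3=(602.4,-4.7,9)))
pads('pics/w6.png',[(282,100),(282,20)],ld('pics/w6'))"
```

```text
avg [602.169  -3.432 203.971  -1.149   1.299  -1.298] sd [0.068 0.227 0.008 0.    0.    0.   ]
[602.3  -4.  204. ] [[-0.123, 0.0, 0.992], [-0.992, 0.0, -0.123], [-0.0, -1.0, -0.0]]
p1 [283.7   5. ]
p2 [283.9 106.2]
p3 [283.8 195.2]
[283.7 106.3] [68.4 71.5] [612.6  79.4   9. ]
[283.6   5.7] [72.5 80.7] [622.9 163.4   9. ]
```

View pics/w6.png

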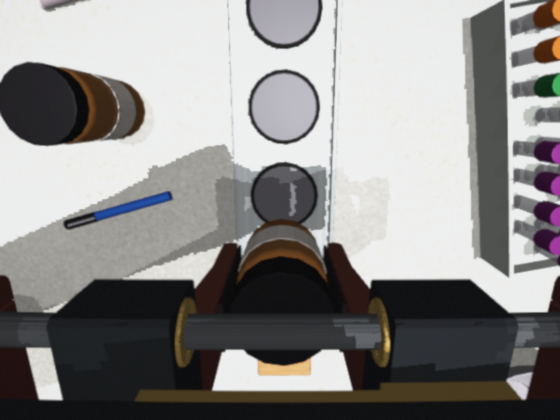

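p3 is at pixel (284,196), right where predicted, and p2 and p1 match the row model to under 1 mm. I lower jar_3.

Call:
{"fn": "servo_tool", "kwargs": {"increments": [[0,10,0,0,0,0,26],[0,20,0,0,0,0,26],[0,28,0,0,0,0,26],[0,28,0,0,0,0,26],[0,24,0,0,0,0,26],[0,18,0,0,0,0,26],[0,10,0,0,0,0,26],[0,5,0,0,0,0,26]]}}

```text
t: 15.68
tcp_pos: [601.4, -4.9, 58.8]
ee_rot: [-1.15, 1.302, -1.299]
force: [0.3, 0.8, -0.4]
width: 0.473
```

Call:
{"fn": "servo_tool", "kwargs": {"increments": [[0,2,0,0,0,0,26],[0,1,0,0,0,0,26],[0,0.7,0,0,0,0,26],[0,0.5,0,0,0,0,26],[0,0.5,0,0,0,0,26],[0,0.5,0,0,0,0,26],[0,0.3,0,0,0,0,26],[0,0,0,0,0,0,26]]}}

```text
t: 16.35
tcp_pos: [602.7, -5.0, 55.6]
ee_rot: [-1.147, 1.3, -1.301]
force: [0.5, 0.3, 0.7]
width: 0.471
```

Call:
{"fn": "servo_tool", "kwargs": {"increments": [[0,0,0,0,0,0,26],[0,0,0,0,0,0,26],[0,0,0,0,0,0,26],[0,0,0,0,0,0,26],[0,0,0,0,0,0,26],[0,0,0,0,0,0,26],[0,0,0,0,0,0,26],[0,0,0,0,0,0,26]]}}

```text
t: 17.02
tcp_pos: [602.7, -5.0, 55.6]
ee_rot: [-1.147, 1.3, -1.301]
force: [-0.9, -0.8, 5.1]
width: 0.473
```

Call:
{"fn": "servo_tool", "kwargs": {"increments": [[0,-0.3,0,0,0,0,44],[0,0,0,0,0,0,48],[0,0,0,0,0,0,54],[0,0,0,0,0,0,58],[0,0,0,0,0,0,58],[0,0,0,0,0,0,58],[0,-5,0,0,0,0,58],[0,-14,0,0,0,0,58]]}}

```text
t: 17.68
tcp_pos: [601.1, -5.0, 73.6]
ee_rot: [-1.151, 1.303, -1.299]
force: [0.4, 0.0, -0.2]
width: 0.658
```

Call:
{"fn": "servo_tool", "kwargs": {"increments": [[0,-25,0,0,0,0,58],[0,-30,0,0,0,0,58],[0,-30,0,0,0,0,65],[8,-26,-9,0,0,0,72],[16,-15,-18,0,0,0,72],[20,-4.2,-24,0,0,0,72],[22,0,-25,0,0,0,72],[22,0,-25,0,0,0,72]]}}

```text
t: 18.35
tcp_pos: [490.7, -80.0, 206.7]
ee_rot: [-1.147, 1.298, -1.301]
force: [0.2, -0.5, -0.4]
width: 0.82
```

Call:
{"fn": "servo_tool", "kwargs": {"increments": [[18,0,-20,0,0,0,72],[12,0,-13,0,0,0,72],[6,0,-6,0,0,0,72],[2.4,0,-3,0,0,0,72],[0,0,0,0,0,0,72],[0,0,0,0,0,0,72],[0,0,0,0,0,0,72],[0,0,0,0,0,0,72]]}}

```text
t: 19.02
tcp_pos: [445.8, -111.7, 204.9]
ee_rot: [-1.148, 1.299, -1.299]
force: [-0.3, -0.5, -0.7]
width: 0.821
```

```bash
python3 -c "
from h import *
avg(3)
wshot('pics/w7',dict(j2=(444.8,-112.3,90)))
c=cv2.imread('pics/w7.png')[100:340,160:400]; cv2.imwrite('pics/w7c.png',cv2.resize(cv2.convertScaleAbs(c,alpha=2.5,beta=20),None,fx=2.5,fy=2.5))"
```

```text
avg [ 445.638 -111.823  204.827   -1.148    1.299   -1.299] sd [0.134 0.095 0.054 0.    0.    0.   ]
[ 445.3 -112.1  204.7] [[-0.123, -0.0, 0.992], [-0.992, 0.0, -0.123], [-0.0, -1.0, -0.0]]
j2 [283.4 217.2]
```

View pics/w7c.png

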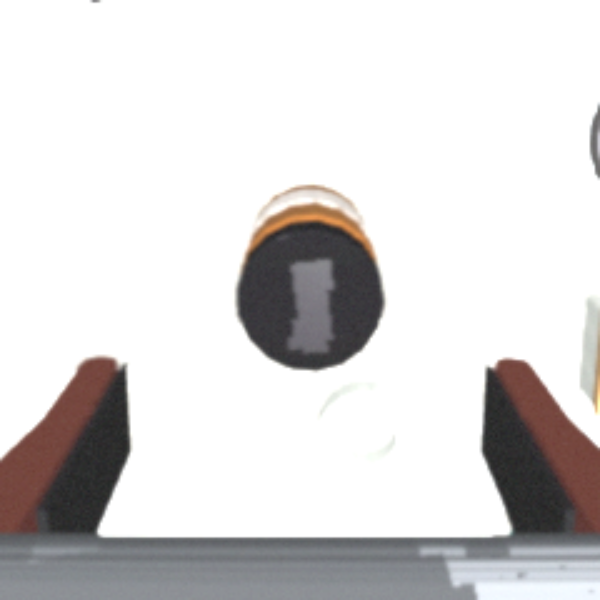

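jar_2's cap-top centre is at about (284.4,219.6), 2 mm from the prediction. I descend and grip.

Call:
{"fn": "servo_tool", "kwargs": {"increments": [[2,12,0.9,0,0,0,72],[0,26,0,0,0,0,72],[0,30,0,0,0,0,72],[0,30,0,0,0,0,72],[0,24,0,0,0,0,72],[0,15,0,0,0,0,72],[0,8,0,0,0,0,72],[0,4,0,0,0,0,72]]}}

```text
t: 19.88
tcp_pos: [445.2, -114.4, 54.8]
ee_rot: [-1.149, 1.302, -1.299]
force: [-1.1, 0.0, 0.3]
width: 0.819
```

Call:
{"fn": "servo_tool", "kwargs": {"increments": [[0,0,0,0,0,0,60],[0,0,0,0,0,0,45],[0,0,0,0,0,0,32],[0,0,0,0,0,0,32],[0,0,0,0,0,0,32],[0,0,0,0,0,0,32],[0,0,0,0,0,0,32],[0,0,0,0,0,0,32]]}}

```text
t: 20.55
tcp_pos: [446.3, -114.9, 56.7]
ee_rot: [-1.147, 1.299, -1.302]
force: [-1.3, -0.1, 5.7]
width: 0.544
```

Call:
{"fn": "servo_tool", "kwargs": {"increments": [[0,-6,0,0,0,0,32],[0,-14,0,0,0,0,32],[0,-22,0,0,0,0,32],[0,-28,0,0,0,0,32],[0,-28,0,0,0,0,32],[0,-28,0,0,0,0,32],[0,-20,0,0,0,0,32],[-5,-12,3,0,0,0,32]]}}

```text
t: 21.22
tcp_pos: [449.2, -110.9, 216.6]
ee_rot: [-1.146, 1.299, -1.303]
force: [-0.0, 0.0, 0.5]
width: 0.545
```

Call:
{"fn": "servo_tool", "kwargs": {"increments": [[-12,0,8,0,0,0,32],[-20,0,13,0,0,0,32],[-28,0,19,0,0,0,32],[-32,0,22,0,0,0,32],[-32,0,22,0,0,0,32],[-32,0,21,0,0,0,32],[-24,0,16,0,0,0,32],[-15,0,10,0,0,0,32]]}}

```text
t: 21.88
tcp_pos: [604.5, 70.8, 214.1]
ee_rot: [-1.148, 1.299, -1.297]
force: [-0.1, 0.4, -1.7]
width: 0.542
```

Call:
{"fn": "servo_tool", "kwargs": {"increments": [[-9,5,5,0,0,0,32],[-4,14,2.7,0,0,0,32],[0,24,0,0,0,0,32],[0,28,0,0,0,0,32],[0,28,0,0,0,0,32],[0,22,0,0,0,0,32],[0,13,0,0,0,0,32],[0,6,0,0,0,0,32]]}}

```text
t: 22.55
tcp_pos: [610.4, 77.3, 71.0]
ee_rot: [-1.152, 1.304, -1.3]
force: [0.0, -0.7, -0.4]
width: 0.543
```

Call:
{"fn": "servo_tool", "kwargs": {"increments": [[0,3,0,0,0,0,32],[0,2,0,0,0,0,32],[0,1,0,0,0,0,32],[0,1,0,0,0,0,32],[0,0.5,0,0,0,0,32],[0,0.5,0,0,0,0,32],[0,0,0,0,0,0,32],[0,0,0,0,0,0,32]]}}

```text
t: 23.22
tcp_pos: [612.8, 79.1, 66.1]
ee_rot: [-1.147, 1.3, -1.301]
force: [-0.1, -0.4, -1.2]
width: 0.542
```

Call:
{"fn": "servo_tool", "kwargs": {"increments": [[0,0.3,0,0,0,0,32],[0,0.3,0,0,0,0,32],[0,0.2,0,0,0,0,32],[0,0,0,0,0,0,32],[0,0,0,0,0,0,32],[0,0,0,0,0,0,32],[0,0,0,0,0,0,32],[0,0,0,0,0,0,32]]}}

```text
t: 23.88
tcp_pos: [612.8, 79.1, 65.8]
ee_rot: [-1.148, 1.3, -1.301]
force: [-2.6, -0.7, 6.5]
width: 0.547
```

Call:
{"fn": "servo_tool", "kwargs": {"increments": [[0,-0.2,0,0,0,0,50],[0,0,0,0,0,0,54],[0,0,0,0,0,0,60],[0,0,0,0,0,0,64],[0,0,0,0,0,0,64],[0,0,0,0,0,0,64],[0,-5,0,0,0,0,64],[0,-14,0,0,0,0,64]]}}

```text
t: 24.55
tcp_pos: [611.3, 78.7, 83.1]
ee_rot: [-1.151, 1.303, -1.299]
force: [-0.2, -0.5, -0.4]
width: 0.73
```

Call:
{"fn": "servo_tool", "kwargs": {"increments": [[0,-25,0,0,0,0,64],[0,-32,0,0,0,0,64],[0,-34,0,0,0,0,70],[0,-30,-10,0,0,0,78],[0.6,-20,-20,0,0,0,80],[0.6,-10,-28,0,0,0,80],[0,-4.6,-30,0,0,0,80],[0,0,-28,0,0,0,80]]}}

```text
t: 25.22
tcp_pos: [496.8, 93.0, 242.4]
ee_rot: [-1.145, 1.298, -1.302]
force: [-0.2, 0.3, 0.7]
width: 0.909
```

Call:
{"fn": "servo_tool", "kwargs": {"increments": [[0,0,-20,0,0,0,80],[0,0,-13,0,0,0,80],[0,0,-7,0,0,0,80],[0,0,-3.9,0,0,0,80],[0,0,0,0,0,0,80],[0,0,0,0,0,0,80],[0,0,0,0,0,0,80],[0,0,0,0,0,0,80]]}}

```text
t: 25.88
tcp_pos: [454.5, 97.7, 239.8]
ee_rot: [-1.147, 1.301, -1.3]
force: [-0.9, 0.3, 1.1]
width: 0.912
```

```bash
python3 -c "
from h import *
avg(3)
wshot('pics/w8',dict(j1=(453.8,98,115)))
c=cv2.imread('pics/w8.png')[100:340,160:400]; cv2.imwrite('pics/w8c.png',cv2.resize(cv2.convertScaleAbs(c,alpha=2.5,beta=20),None,fx=2.5,fy=2.5))"
```

```text
avg [454.328  97.734 239.731  -1.147   1.301  -1.3  ] sd [0.101 0.013 0.048 0.    0.    0.   ]
[454.1  97.7 239.7] [[-0.124, -0.0, 0.992], [-0.992, 0.0, -0.124], [-0.0, -1.0, -0.0]]
j1 [283.6 213.2]
```

View pics/w8c.png

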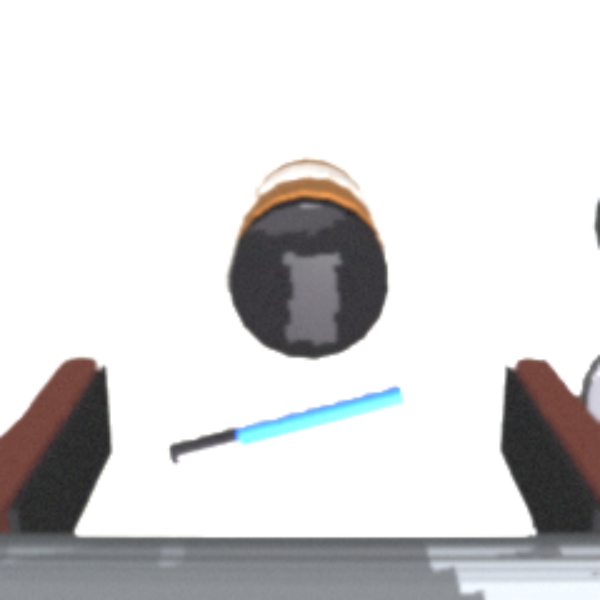

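jar_1's cap-top centre is at about (283,212), within 1 mm of the prediction.

Call:
{"fn": "servo_tool", "kwargs": {"increments": [[-0.6,14,-0.4,0,0,0,80],[0,28,0,0,0,0,80],[0,34,0,0,0,0,80],[0,33,0,0,0,0,80],[0,26,0,0,0,0,80],[0,16,0,0,0,0,80],[0,9,0,0,0,0,80],[0,4,0,0,0,0,80]]}}

```text
t: 26.75
tcp_pos: [453.0, 98.3, 74.6]
ee_rot: [-1.15, 1.302, -1.3]
force: [-0.1, 1.2, 0.1]
width: 0.91
```

Call:
{"fn": "servo_tool", "kwargs": {"increments": [[0,0,0,0,0,0,65],[0,0,0,0,0,0,50],[0,0,0,0,0,0,38],[0,0,0,0,0,0,38],[0,0,0,0,0,0,38],[0,0,0,0,0,0,38],[0,0,0,0,0,0,38],[0,0,0,0,0,0,38]]}}

```text
t: 27.42
tcp_pos: [454.4, 98.6, 76.8]
ee_rot: [-1.146, 1.299, -1.301]
force: [-0.1, -0.4, 6.8]
width: 0.609
```

Call:
{"fn": "servo_tool", "kwargs": {"increments": [[0,-6,0,0,0,0,38],[0,-14,0,0,0,0,38],[0,-22,0,0,0,0,38],[0,-26,0,0,0,0,38],[0,-26,0,0,0,0,38],[0,-22,0,0,0,0,38],[0,-16,0,0,0,0,38],[0,-8,0,0,0,0,38]]}}

```text
t: 28.08
tcp_pos: [453.9, 98.6, 218.0]
ee_rot: [-1.146, 1.299, -1.301]
force: [0.3, 0.5, -1.6]
width: 0.609
```

Call:
{"fn": "servo_tool", "kwargs": {"increments": [[-4,0,8,0,0,0,38],[-9,0,17,0,0,0,38],[-13,0,24,0,0,0,38],[-15,0,28,0,0,0,38],[-15,0,28,0,0,0,38],[-13,0,24,0,0,0,38],[-9,0,17,0,0,0,38],[-5,0,9,0,0,0,38]]}}

```text
t: 28.75
tcp_pos: [619.3, 162.5, 213.2]
ee_rot: [-1.149, 1.302, -1.299]
force: [-0.4, 0.0, -2.2]
width: 0.612
```

Call:
{"fn": "servo_tool", "kwargs": {"increments": [[-2.6,4,5,0,0,0,38],[0,12,0,0,0,0,38],[0,20,0,0,0,0,38],[0,26,0,0,0,0,38],[0,24,0,0,0,0,38],[0,18,0,0,0,0,38],[0,12,0,0,0,0,38],[0,6,0,0,0,0,38]]}}

```text
t: 29.42
tcp_pos: [620.8, 162.5, 90.8]
ee_rot: [-1.152, 1.303, -1.3]
force: [-1.0, 0.4, -2.8]
width: 0.61
```

Call:
{"fn": "servo_tool", "kwargs": {"increments": [[0,3,0,0,0,0,38],[0,2,0,0,0,0,38],[0,1,0,0,0,0,38],[0,1,0,0,0,0,38],[0,0.5,0,0,0,0,38],[0,0.5,0,0,0,0,38],[0,0,0,0,0,0,38],[0,0,0,0,0,0,38]]}}

```text
t: 30.08
tcp_pos: [623.0, 163.5, 86.1]
ee_rot: [-1.147, 1.3, -1.3]
force: [1.2, -0.3, -2.2]
width: 0.611
```

C z = 86. Contact is expected at about 85.2.

Call:
{"fn": "servo_tool", "kwargs": {"increments": [[0,0.3,0,0,0,0,38],[0,0.3,0,0,0,0,38],[0,0.2,0,0,0,0,38],[0,0,0,0,0,0,38],[0,0,0,0,0,0,38],[0,0,0,0,0,0,38],[0,0,0,0,0,0,38],[0,0,0,0,0,0,38]]}}

```text
t: 30.75
tcp_pos: [623.1, 163.6, 85.8]
ee_rot: [-1.147, 1.3, -1.301]
force: [-2.2, -1.4, 4.9]
width: 0.612
```

Call:
{"fn": "servo_tool", "kwargs": {"increments": [[0,-0.2,0,0,0,0,56],[0,0,0,0,0,0,60],[0,0,0,0,0,0,66],[0,0,0,0,0,0,70],[0,0,0,0,0,0,70],[0,0,0,0,0,0,70],[0,-5,0,0,0,0,70],[0,-14,0,0,0,0,70]]}}

```text
t: 31.42
tcp_pos: [621.6, 162.9, 103.0]
ee_rot: [-1.151, 1.302, -1.3]
force: [0.1, 0.2, -0.6]
width: 0.797
```

Call:
{"fn": "servo_tool", "kwargs": {"increments": [[0,-25,0,0,0,0,70],[0,-32,0,0,0,0,70],[0,-32,0,0,0,0,66],[5,-25,0,0,0,0,60],[15,-12,0,0,0,0,56],[28,-4.8,0,0,0,0,56],[34,0,0,0,0,0,56],[36,0,0,0,0,0,56]]}}

```text
t: 32.08
tcp_pos: [608.3, 46.6, 237.3]
ee_rot: [-1.146, 1.297, -1.299]
force: [0.7, 0.1, 0.1]
width: 0.641
```

Call:
{"fn": "servo_tool", "kwargs": {"increments": [[36,0,1.5,0,0,0,56],[34,0,0,0,0,0,56],[28,0,0,0,0,0,56],[20,0,0,0,0,0,56],[13,0,0,0,0,0,56],[8.4,0,0,0,0,0,56],[0,0,0,0,0,0,56],[0,0,0,0,0,0,56]]}}

```text
t: 32.75
tcp_pos: [592.7, -90.9, 235.5]
ee_rot: [-1.147, 1.3, -1.299]
force: [-0.3, 1.0, 0.0]
width: 0.638
```

Call:
{"fn": "servo_tool", "kwargs": {"increments": [[0,0,0,0,0,0,56],[0,0,0,0,0,0,56],[0,0,0,0,0,0,56],[0,0,0,0,0,0,56],[0,0,0,0,0,0,56],[0,0,0,0,0,0,56],[0,0,0,0,0,0,56],[0,0,0,0,0,0,56]]}}

```text
t: 33.42
tcp_pos: [592.4, -92.1, 235.0]
ee_rot: [-1.148, 1.3, -1.3]
force: [0.0, 1.1, 0.4]
width: 0.637
```

```bash
python3 -c "
from h import *
avg(2)
wshot('pics/w9',dict(j4=(592.1,-88.6,59),j3=(602.4,-4.7,79),p4=(592.1,-88.6,9),p3=(602.4,-4.7,9)))
c=cv2.imread('pics/w9.png')[0:260,180:400]; cv2.imwrite('pics/w9c.png',cv2.resize(cv2.convertScaleAbs(c,alpha=2,beta=20),None,fx=2.3,fy=2.3))"
```

```text
avg [592.414 -92.148 235.049  -1.148   1.3    -1.3  ] sd [0.001 0.024 0.002 0.    0.    0.   ]
[592.4 -92.2 235. ] [[-0.124, 0.0, 0.992], [-0.992, -0.0, -0.124], [0.0, -1.0, 0.0]]
j4 [282.9 195.1]
j3 [282.8  99.4]
p4 [282.8 185.2]
p3 [282.6 103.3]
```

View pics/w9c.png

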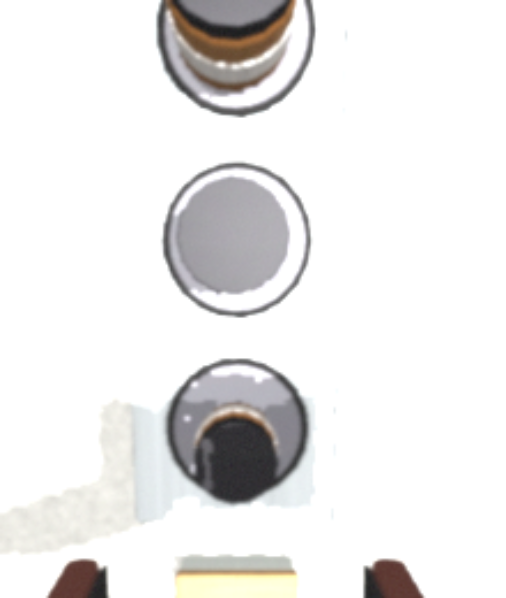

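The cap centre of jar_4 is at about (283.5,201.7), against 195 if it were centred. It sits about 4.5 mm off along the row, towards -y. jar_3 looks within about 2.5 mm. I'll regrip jar_4 and shift it.

Call:
{"fn": "servo_tool", "kwargs": {"increments": [[0.8,20,0,0,0,0,56],[0,34,0,0,0,0,56],[0,36,0,0,0,0,56],[0,36,0,0,0,0,56],[0,30,0,0,0,0,56],[0,20,0,0,0,0,56],[0,11,0,0,0,0,56],[0,5.6,0,0,0,0,56]]}}

```text
t: 34.23
tcp_pos: [591.5, -92.8, 40.9]
ee_rot: [-1.149, 1.302, -1.299]
force: [0.1, 0.3, 0.7]
width: 0.636
```

Call:
{"fn": "servo_tool", "kwargs": {"increments": [[0,0,0,0,0,0,50],[0,0,0,0,0,0,35],[0,0,0,0,0,0,20],[0,0,0,0,0,0,20],[0,0,0,0,0,0,20],[0,0,0,0,0,0,20],[0,0,0,0,0,0,20],[0,0,0,0,0,0,20]]}}

```text
t: 34.9
tcp_pos: [593.4, -93.0, 44.0]
ee_rot: [-1.146, 1.298, -1.302]
force: [-0.7, -0.5, 6.3]
width: 0.406
```

Call:
{"fn": "servo_tool", "kwargs": {"increments": [[0,-2,0,0,0,0,20],[0,-2,0,0,0,0,20],[-1,0,-0.3,0,0,0,20],[-2,0,-0.3,0,0,0,20],[-1.3,0,0,0,0,0,20],[0,1,0,0,0,0,20],[0,1,0,0,0,0,20],[0,0.5,0,0,0,0,20]]}}

```text
t: 35.57
tcp_pos: [592.2, -88.4, 44.0]
ee_rot: [-1.148, 1.3, -1.3]
force: [-2.1, 0.9, 6.9]
width: 0.404
```

Call:
{"fn": "servo_tool", "kwargs": {"increments": [[0,0.5,0,0,0,0,20],[0,0.3,0,0,0,0,20],[0,0.3,0,0,0,0,20],[0,0.3,0,0,0,0,20],[0,0,0,0,0,0,20],[0,0,0,0,0,0,20],[0,0,0,0,0,0,20],[0,0,0,0,0,0,20]]}}

```text
t: 36.23
tcp_pos: [592.2, -88.4, 43.9]
ee_rot: [-1.148, 1.3, -1.301]
force: [-4.7, 0.4, 14.1]
width: 0.4
```

Call:
{"fn": "servo_tool", "kwargs": {"increments": [[0,-0.6,0,0,0,0,38],[0,0,0,0,0,0,42],[0,0,0,0,0,0,48],[0,0,0,0,0,0,54],[0,0,0,0,0,0,54],[0,0,0,0,0,0,54],[0,-5,0,0,0,0,54],[0,-15,0,0,0,0,54]]}}

```text
t: 36.9
tcp_pos: [590.7, -88.5, 61.7]
ee_rot: [-1.15, 1.303, -1.298]
force: [-0.5, 1.0, 0.5]
width: 0.615
```

Call:
{"fn": "servo_tool", "kwargs": {"increments": [[0,-26,0,0,0,0,54],[0,-34,0,0,0,0,54],[0,-38,0,0,0,0,54],[0,-38,0,0,0,0,54],[0,-38,0,0,0,0,54],[0,-34,0,0,0,0,54],[0,-22,0,0,0,0,54],[0,-10,0,0,0,0,54]]}}

```text
t: 37.57
tcp_pos: [593.6, -88.3, 307.5]
ee_rot: [-1.144, 1.296, -1.303]
force: [0.8, 1.1, -0.0]
width: 0.611
```

Call:
{"fn": "servo_tool", "kwargs": {"increments": [[0,0,0,0,0,0,54],[0,0,0,0,0,0,54],[0,0,0,0,0,0,54],[0,0,0,0,0,0,54],[0,0,0,0,0,0,54],[0,0,0,0,0,0,54],[0,0,0,0,0,0,54],[0,0,0,0,0,0,54]]}}

```text
t: 38.23
tcp_pos: [592.2, -88.5, 302.8]
ee_rot: [-1.148, 1.301, -1.3]
force: [-0.7, -0.3, 0.6]
width: 0.611
```

```bash
python3 -c "
from h import *
avg(2)
P=[(622.9,163.4),(612.6,79.4),(602.4,-4.7),(592.1,-88.6)];H=[115,90,70,50]
m={}
for i in range(4): m['p%d'%(i+1)]=(*P[i],9); m['j%d'%(i+1)]=(*P[i],9+H[i]); m['jb%d'%(i+1)]=(*P[i],9+H[i]-16)
wshot('pics/w10',m)
c=cv2.imread('pics/w10.png')[0:250,180:400]; cv2.imwrite('pics/w10c.png',cv2.resize(cv2.convertScaleAbs(c,alpha=1.3,beta=0),None,fx=2.4,fy=2.4,interpolation=2))"
```

```text
avg [592.207 -88.542 302.872  -1.148   1.301  -1.3  ] sd [0.014 0.006 0.063 0.    0.    0.   ]
[592.2 -88.6 303. ] [[-0.124, -0.0, 0.992], [-0.992, 0.0, -0.124], [-0.0, -1.0, -0.0]]
p1 [282.7 -50.4]
j1 [ 282.9 -120.6]
jb1 [ 282.9 -107.6]
p2 [282.8  32.9]
j2 [283.    8.4]
jb2 [283.   13.7]
p3 [283.1 109. ]
j3 [283.3 106.9]
jb3 [283.2 107.5]
p4 [283.2 178. ]
j4 [283.3 185.3]
jb4 [283.3 182.8]
```

View pics/w10c.png

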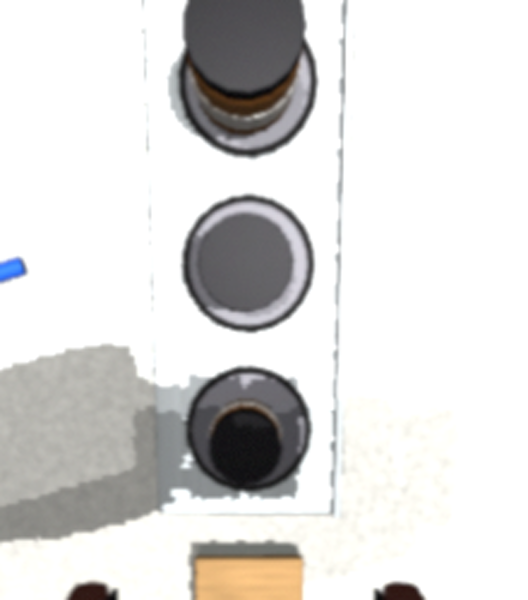

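jar_4 and jar_3 are now within about 2.5 mm of their pad centres. I'll check jar_2 and jar_1 from closer above.

Call:
{"fn": "servo_tool", "kwargs": {"increments": [[-12,0,0,0,0,0,54],[-25,0,0,0,0,0,54],[-35,0,0,0,0,0,54],[-36,0,0,0,0,0,54],[-32,0,0,0,0,0,54],[-20,0,0,0,0,0,54],[-8,0,0,0,0,0,54],[0,0,0,0,0,0,54]]}}

```text
t: 39.05
tcp_pos: [612.8, 81.4, 303.3]
ee_rot: [-1.149, 1.298, -1.296]
force: [-0.2, 0.3, -0.2]
width: 0.613
```

Call:
{"fn": "servo_tool", "kwargs": {"increments": [[0,0,0,0,0,0,54],[0,0,0,0,0,0,54],[0,0,0,0,0,0,54],[0,0,0,0,0,0,54],[0,0,0,0,0,0,54],[0,0,0,0,0,0,54],[0,0,0,0,0,0,54],[0,0,0,0,0,0,54]]}}

```text
t: 39.72
tcp_pos: [613.1, 78.0, 303.2]
ee_rot: [-1.148, 1.3, -1.3]
force: [-0.3, 0.1, -0.9]
width: 0.616
```

```bash
python3 -c "
from h import *
avg(2)
P=[(622.9,163.4),(612.6,79.4),(602.4,-4.7),(592.1,-88.6)];H=[115,90,70,50]
m={}
for i in range(2): m['p%d'%(i+1)]=(*P[i],9); m['j%d'%(i+1)]=(*P[i],9+H[i])
wshot('pics/w11',m)
c=cv2.imread('pics/w11.png')[0:250,180:400]; cv2.imwrite('pics/w11c.png',cv2.resize(cv2.convertScaleAbs(c,alpha=1.3,beta=0),None,fx=2.4,fy=2.4,interpolation=2))"
```

```text
avg [613.116  78.016 303.198  -1.148   1.3    -1.3  ] sd [0.015 0.016 0.003 0.    0.    0.   ]
[613.1  78.1 303.2] [[-0.124, -0.0, 0.992], [-0.992, -0.0, -0.124], [0.0, -1.0, -0.0]]
p1 [282.6 107.8]
j1 [282.8 103.4]
p2 [282.8 176.9]
j2 [282.9 191.4]
```

View pics/w11c.png

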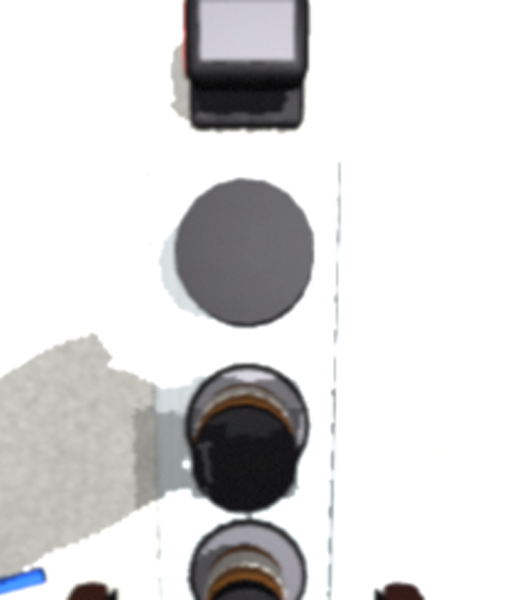

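In this view jar_1's cap is at (282,105) against a predicted (283,103). jar_2's is at (282,192) against (283,191). Both are within about 2 mm of centre and upright, with the arm about 150 mm clear of them. I'm handing in.

```bash
python3 -c "
from rig import robot
print(robot.read_state()['t']); print(robot.job_done())"
```

```text
39.8667
the job is handed in; nothing more can be done
None
```

The four jars stand upright in order of height on the pads, tallest (jar_1) next to the barcode reader and shortest (jar_4) at the far end. I handed the job in at 39.9 s of the 109 s allowed.

- **Centring:** in the last wrist views jar_2 looked within about 1 mm of its pad centre, jar_1 about 2 mm off, and jar_3 and jar_4 about 2.5 mm off. I took the small leftover offsets as within what centring needs.
- **One correction:** I first set jar_4 down about 4.5 mm off-centre, because I measured the pad before the arm had settled. I regripped it and moved it over.
- **Disagreement between cameras:** the scene and top views put jars and pads 1 to 8 mm away from where the settled wrist views did. I trusted the wrist camera.
- **Contact and clearance:** I lowered each jar until it pressed lightly on its pad before letting go, with readings between 5 and 14 N. The pink and turquoise look-alikes were left alone, and the gripper ended well clear above the jars.

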